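# Fit the spare snap cap to the grinder's oil neck

### The job

Pull down the front of the blue spares box, take the red snap cap off its peg (leave the bronze washer on the other peg) and push the front fully shut again. Press the cap down over the brass oil neck on top of the hand grinder until it clicks fully home, and keep pressing: finish with the gripper still pushing the cap firmly down, front shut. Leave everything else on the cart where it lies.

Things in the scene. Friction and masses are not known exactly. Their poses are not given: they have to be found in the camera images.
- spares_box: fixed blue steel drop-front box on a dark plinth, 120 deep x 180 wide x 195 mm high; origin on the cart top 80 mm in front of the middle of its front; x points from the front into the box, y along the front, z up; front plane at x = +80 mm. It may stand on the left or on the right of the cart, a little turned
- drop_front (a joint): the box's bottom-hinged front, a 0.35 kg plate 176 wide x 145 high x 7 mm thick: 0 = shut (upright), 1.57 rad = fully down (level, pointing away from the box towards the robot). Lightly damped stiff hinge: stays upright when shut, sinks slowly by its own weight once well open, stops by itself when level; no catch
- front_hinge (a point): middle of the front's hinge line, 40 mm above the cart top, axis along the box's y; moves with the front: its z runs from the hinge to the handle, its x out of the front's inner face, in whose plane it lies (the handle's axis lies 3.5 mm behind that plane)
- front_handle (a point): middle of the handle on the front's free edge: a black tube of diameter 12 mm, 66 mm long, parallel to the hinge, that spins freely on its bar; held by two thin arms at its ends 40 mm beyond the plate's free edge, 185 mm from the hinge line. Shut: 225 mm above the cart, 30 mm above the box top. Fully down: about 36 mm above the cart
- front_pegs (a point): on the front's inner face midway between its two pegs, 85 mm from the hinge; pegs are 16 mm in diameter, 15 mm long, square to the face, 45 mm to either side of this point along the box's y. With the front fully down they stand upright, tips up
- snap_cap: red plastic snap cap, 25 to 40 g: 34 mm outside diameter, 24 mm tall, closed roof 4 mm thick, mouth 20 mm wide. Origin at the centre of its mouth rim, z along its axis from mouth to roof. It starts hung on one of the two pegs (which one varies) inside the shut front, mouth against the front's inner face, and stands upright on the peg (about 2 mm loose) when the front is down
- washer: bronze washer, 34 mm outside, 19 mm hole, 5 mm thick, hung on the other peg; stays there. Origin at the centre of one face, z its axis
- grinder: fixed hand-cranked grinder of green cast iron, grinding wheel 125 mm on its +y side, crank with wooden handle hanging on its -y side (out to 140 mm), tool rest on its -x side; origin on the cart top straight under the oil neck; its highest part is the oil neck, all else stays below 190 mm. Stands on the other side of the cart from the box
- oil_neck: brass oil neck standing upright on the grinder: a 32 mm round shoulder 200 mm above the cart top, on it a stud 16 mm in diameter and 16 mm high with a tapered tip and four sprung balls around it. Origin at the centre of the shoulder. Set down loosely, the cap rests on the balls with its rim 11 to 12 mm above the shoulder
- neck_seat (a point): centre of the neck's shoulder, where the cap's rim centre is when fully home (its roof then 24 mm higher); z up along the stud. Pushing the cap down from its loose rest takes about 10 to 15 N over the first 4 mm; then the force drops, the balls snap in behind its lip (click) and the rim lands on the rigid shoulder
- padlock: chrome padlock lying flat, 70 x 50 x 22 mm; bystander
- gate_hinge: galvanized hook-and-eye gate hinge lying flat, 190 x 50 x 20 mm; bystander
- file: steel file with wooden handle, 280 x 21 x 21 mm, lying; bystander
- oil_can: copper oil can with spout, 68 mm wide, 158 mm high; bystander
- spanner: steel spanner lying on the cart; bystander
- grease_tin: yellow grease tin, 70 mm wide, 50 mm high; bystander
There are look-alikes about, which are no part of the job. Leave any green look-alike of the spares_box alone.

How it is judged:
On the way, in this order (a step that is already met when the one before it is completed fails the run):
1. the box's front is pulled right down (past 1.35 rad) (value of joint drop_front above 1.35 rad), for 0.2 s.
2. the red cap is off its peg and out of the box's front (more than 100 mm from the pegs) (distance between snap_cap and front_pegs above 0.1 m), for 0.1 s.
3. the front is pushed shut again (under 0.08 rad) (value of joint drop_front below 0.08 rad), for 0.2 s.
At the end, for the whole second after the job is handed in: cap rim within 4 mm of its seat on the neck's shoulder, square within 0.12 rad; more than 3 N from the fingers on the cap and from the cap on the neck; the box's front shut (under 0.08 rad); washer still on its peg (within 65 mm of the point midway between the pegs) (distance between snap_cap and neck_seat below 0.004 m and angle between the z axis of snap_cap and the z axis of neck_seat, either way round below 0.12 rad and contact force between snap_cap and oil_neck above 3 N and contact force between the fingers and snap_cap above 3 N and value of joint drop_front below 0.08 rad and distance between washer and front_pegs below 0.065 m); the arm keeps its last pose, push and grip.
It fails at once if one of the bystanders (padlock, gate hinge, file, oil can, spanner, grease tin) is pushed more than 30 mm from where it lay (distance of any of padlock, gate_hinge, file, oil_can, spanner, grease_tin from where it was at the start of the episode above 0.03 m).
It also fails if it takes over 72 s, if anything falls off the work surface, if the arm or the gripper's body presses on something with over 40 N, if the wrist force passes 120 N, or if a joint passes its speed limit or range.

### The arm

A 7-joint arm with a two-finger parallel gripper is mounted at the origin on the work surface. World frame = base frame: x ahead of the robot, y to its left, z up, the work surface at z = 0. Lengths are in m, angles in rad, forces in N, time in s.
With the tool pointing down it reaches from about 0.4 to 0.875 m from the base axis. Payload 19.3 kg.
Tool frame: the origin (TCP) lies midway between the tips of the shut fingers; the grasp point (between the pads) lies 19 mm behind it (bot.tcp_to_grasp is the distance from the TCP to the grasp point, in m); z points along the fingers, y is the direction in which the jaws open and shut (so a half turn about z gives the same grasp; the last joint's range is limited). The gripper opens to 85 mm and grips with 20 to 120 N. Pads are 22 mm wide; open, the fingers measure 114 mm over their backs; the gripper's body (76 mm by 85 mm) begins 54 mm behind the grasp point. The pads swing forward as they close: fully open they stand 13 mm farther back than shut.
Start: joints at [-0.07, 0.521, -0.036, 1.599, 0.021, 1.021, -0.113], TCP at [0.625, -0, 0.231] pointing down, gripper open.
Joint ranges: [-2.91, 2.91], [-0.3, 2.13], [-1.5, 1.42], [0.17, 2.43], [-1.26, 4.41], [0.16, 1.93], [-2.52, 2.52]. Speed limits (rad/s): [1.89, 1.89, 2.39, 2.39, 3.01, 3.01, 3.01].

### API

Orientations are given as [roll, pitch, yaw] about the fixed x, y, z axes, in that order (R = Rz(yaw) Ry(pitch) Rx(roll)).
In Python, from workcell import bot gives the robot as it stands. The module is installed in compiled form; this text tells all that it offers.
- The arm moves only by the tool drive_tool, never from a script. Its argument "series" is a list of rows, each a list of 5 numbers: the opening in per cent of the stroke, from 0 (shut) to 100 (fully open), then the shift along the world's x, y, z in m, then the turn about the world's z in rad. A call has 1 to 12 rows; each row shifts and turns the pose as measured when the row begins; what a row does not reach is not made up. A row lasts 1/10 s, in which the tool goes at most 50 mm and 8.59 degrees, less where a joint would pass 70% of its speed; a pose out of reach is approached as far as the arm can. A call with a gripper value outside its range is refused whole. The fingers move at their own pace and stop on an object; "newtons" is the grip in N (left out, the last holds). Time passes only in rows, so rows that do not move let the fingers close. It gives the time, the measured TCP pose, the force and the opening at its end, in the units of the state.
- bot.observe(): the state, without advancing time (a new reading comes with each control period).
- bot.grab_frame(name): name is "scene" or "side" or "wrist"; returns the picture (420x560x3 uint8, red, green, blue); there is no depth.
- bot.camera_info(name): a dict with "fx", "fy", "cx", "cy" (pixels), "cam_to_world" (4x4, takes a point from camera to world coordinates). Camera axes: x right, y down, z forward; pixel columns grow to the right and rows downward; lengths in m; the calibration is good to about 2 mm. A picture is of the moment at which its call begins: read the wrist's pose just before it. camera_info takes no time and is no camera call; for the wrist camera it gives the pose at the moment of the call.
- bot.job_done(): hands the job in, once; it reports no verdict.
Trained networks look in the newest picture that a camera, given by its name, has taken for a name from the list of things; names that differ only in an ending like _2 or _b are one class to them, and where a whole thing is asked for, a point or a joint stands for the part that bears it (a point fixed in the world has none). Each returns a list of dicts, best first, with "conf" (0 to 1); they miss things now and then, are a little off and sometimes report something else, mostly with a low value. They report only what shows in the picture. A call takes as long as a camera call. They do not tell look-alikes from the thing itself.
- bot.masks_of(camera, target): "mask" (420x560 bool, what is visible of it) and "point" ([column, row] in pixels, amid what is visible of it).
The state is a dict: "clock": time; "qpos": joint angles; "qd": joint speeds; "joint_efforts": joint torques, N m; "position": TCP position; "tool_rot": TCP orientation; "force": force on the tool from outside, world axes, zero at the start; "moment": the same for the moment, N m; "grip_width": finger opening in m.
Only numpy, scipy, OpenCV 4.12 (cv2) and the standard library are available. Lean on these libraries where they do the work, as an engineer would, in place of code of your own. Each camera call takes 0.05 s, during which the arm holds its last target.

## Working session

There is one attempt and no reset: what is moved stays moved. The work goes in short steps, Python scripts to look and compute and a tool call to move; the robot and the scene stay as the last step left them, time stands still between calls to the robot, and variables do not carry over. Pictures are saved under pics/ and viewed, and the job is handed in when it is done.

Besides the shell and the picture viewer there is one more tool, called after ">>>" as name([rows], argument=value, ...), one row to a line, values as JSON. drive_tool: Moves the arm, as the interface text tells. Its arguments: {"type":"object","properties":{"series":{"type":"array","items":{"type":"array","items":{"type":"number"}}},"newtons":{"type":"number"}},"required":["series"]}

```bash
mkdir -p pics
python3 - <<'E'
from workcell import bot
import cv2,numpy as np
for n in ["scene","side","wrist"]:
    i=bot.camera_info(n); print(n,i['fx'],i['cx'],i['cy'],np.round(i['cam_to_world'],3).tolist())
    f=bot.grab_frame(n); cv2.imwrite(f"pics/a_{n}.png",f[:,:,::-1])
print(bot.observe()); print(bot.tcp_to_grasp)
E
```

```text
scene 521.42221836669 279.91722858884737 204.60348161421743 [[0.332, 0.644, -0.689, 1.475], [0.943, -0.214, 0.255, -0.405], [0.017, -0.734, -0.678, 1.186], [0.0, 0.0, 0.0, 1.0]]
side 512.0215997434624 284.1815666127709 212.37023262502132 [[-0.744, -0.507, 0.435, -0.258], [-0.668, 0.547, -0.505, 0.745], [0.018, -0.667, -0.745, 1.26], [0.0, 0.0, 0.0, 1.0]]
wrist 320.7761719594712 275.52814276434646 201.96792755741538 [[1.0, 0.0, -0.002, 0.624], [-0.0, -0.956, -0.294, 0.075], [-0.002, 0.294, -0.956, 0.374], [0.0, 0.0, 0.0, 1.0]]
{'clock': 0.15, 'qpos': array([-0.0702069 ,  0.52189982, -0.03633366,  1.59987848,  0.0211757 ,
        1.0210847 , -0.1128098 ]), 'qd': array([ 0.00100075, -0.00133477,  0.00030751, -0.00300133,  0.00032776,
       -0.00135575,  0.00019219]), 'joint_efforts': array([ 4.00798544e-04, -9.27376485e+01,  1.98035471e+00, -3.70049715e+01,
        1.79930578e-02,  6.46477114e-03, -1.41420460e-05]), 'position': array([ 6.24744197e-01, -1.49947369e-05,  2.30843192e-01]), 'tool_rot': array([-3.14070663e+00,  3.54469349e-05,  1.57077385e+00]), 'force': array([-0.35128885,  0.71600515, -0.37938983]), 'moment': array([-0.02664366, -0.03652278,  0.00324078]), 'grip_width': 0.0852692239224228}
0.0187
```

View pics/a_scene.png

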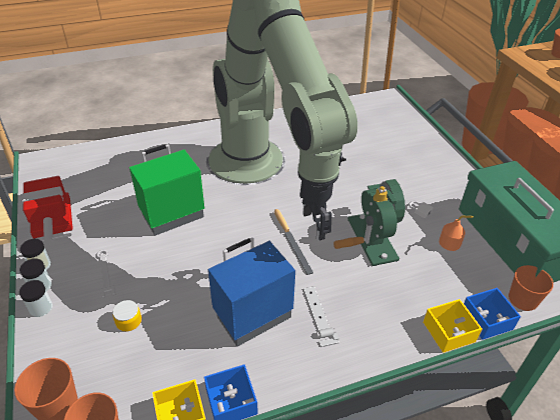

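View pics/a_side.png

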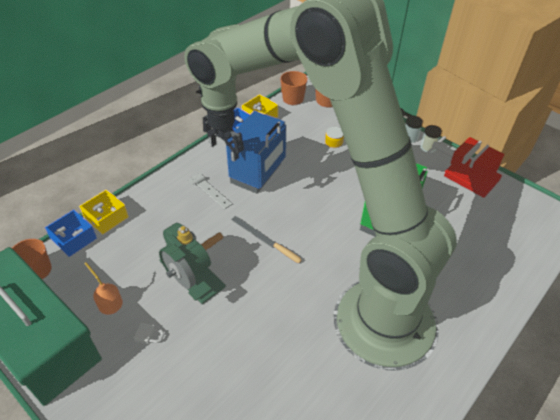

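View pics/a_wrist.png

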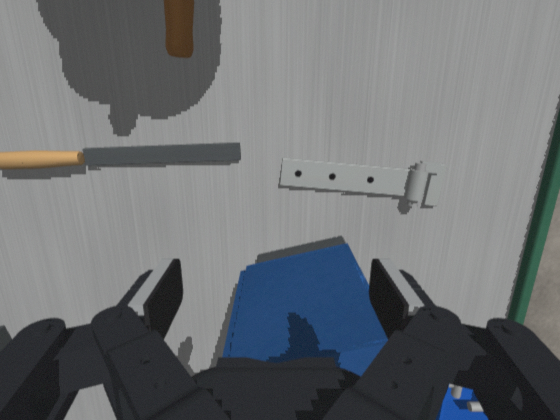

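```bash
cat > h.py <<'E'
from workcell import bot
import cv2,numpy as np
def ray(n,p,info=None):
    i=info or bot.camera_info(n); T=np.array(i['cam_to_world'])
    d=T[:3,:3]@np.array([(p[0]-i['cx'])/i['fx'],(p[1]-i['cy'])/i['fy'],1]); return T[:3,3],d/np.linalg.norm(d)
def atz(n,p,z,info=None):
    o,d=ray(n,p,info); return o+d*(z-o[2])/d[2]
def proj(n,P,info=None):
    i=info or bot.camera_info(n); T=np.linalg.inv(np.array(i['cam_to_world'])); q=T[:3,:3]@np.array(P)+T[:3,3]
    return np.array([i['fx']*q[0]/q[2]+i['cx'],i['fy']*q[1]/q[2]+i['cy']])
def tri(rs):
    A=np.zeros((3,3));b=np.zeros(3)
    for o,d in rs:
        M=np.eye(3)-np.outer(d,d);A+=M;b+=M@o
    return np.linalg.solve(A,b)
def snap(n,name,crop=None,scale=1):
    f=bot.grab_frame(n)[:,:,::-1]
    if crop: x0,y0,x1,y1=crop; f=f[y0:y1,x0:x1]
    f=cv2.resize(f,None,fx=scale,fy=scale,interpolation=cv2.INTER_CUBIC) if scale!=1 else f
    cv2.imwrite("pics/"+name+".png",f)
E
python3 - <<'E'
from h import *
for n in ["scene","side"]:
    for t in ["spares_box","drop_front","oil_neck","grinder"]:
        for r in bot.masks_of(n,t)[:3]:
            ys,xs=np.where(r['mask']); print(n,t,round(r['conf'],2),np.round(r['point']),xs.min(),xs.max(),ys.min(),ys.max(),len(xs))
snap("scene","b1",(190,220,330,350),5)
snap("scene","b2",(340,160,430,240),6)
snap("side","b3",(150,210,250,310),6)
E
```

```text
scene spares_box 0.78 [166. 188.] 129 203 145 233 4610
scene spares_box 0.76 [249. 290.] 208 294 238 345 6548
scene spares_box 0.56 [127. 316.] 113 140 300 330 685
scene drop_front 0.79 [238. 241.] 223 252 238 256 120
scene drop_front 0.46 [152. 151.] 142 168 145 160 108
scene oil_neck 0.65 [125. 316.] 113 140 300 330 709
scene oil_neck 0.59 [381. 194.] 373 386 186 201 156
scene grinder 0.74 [379. 224.] 334 404 180 265 3337
side spares_box 0.75 [259. 152.] 226 286 111 192 3359
side spares_box 0.7 [371. 214.] 360 427 164 236 471
side spares_box 0.64 [107. 299.] 87 121 265 314 759
side drop_front 0.89 [272. 152.] 258 286 122 187 1066
side drop_front 0.4 [424. 175.] 420 427 170 185 86
side oil_neck 0.73 [184. 236.] 178 192 226 244 206
side grinder 0.84 [190. 261.] 159 225 222 303 3179
```

View pics/b1.png

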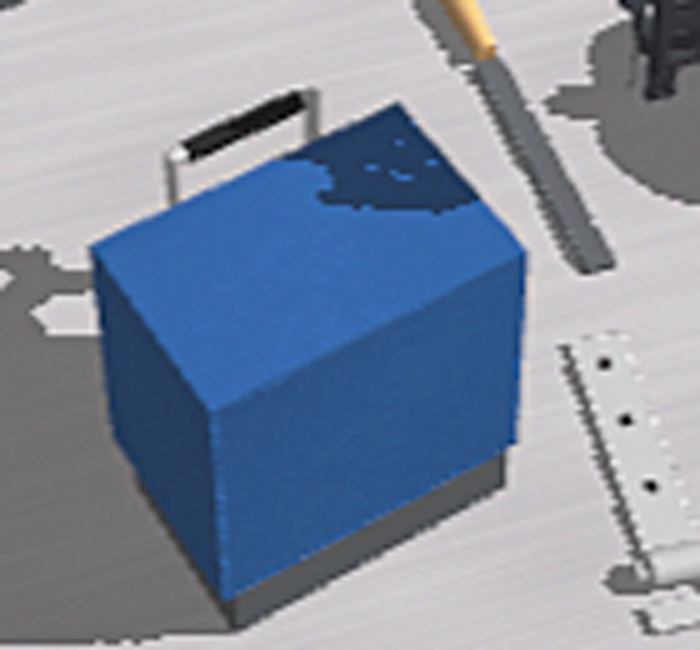

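View pics/b2.png

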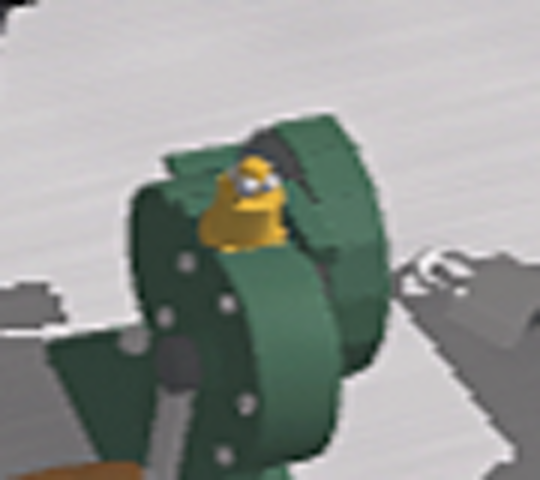

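View pics/b3.png

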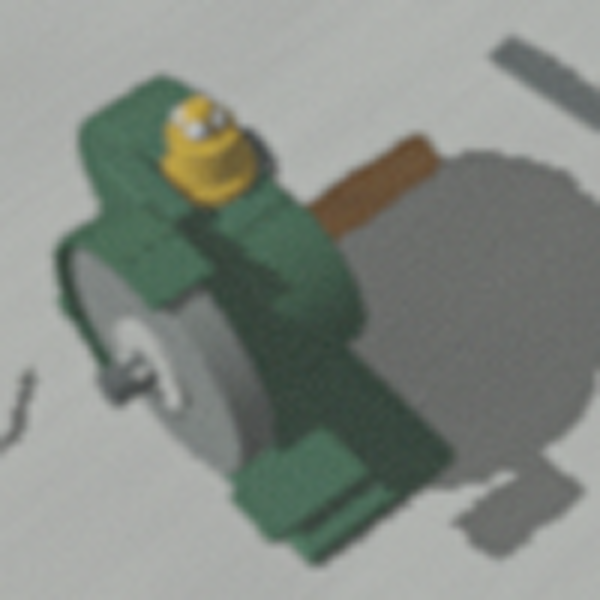

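Run:
```python
from h import *
print('handle',atz('scene',(227,250.4),.225),atz('scene',(251,240.6),.225))
C=[atz('scene',p,.195) for p in [(269.6,240.4),(208,269.4),(232.4,302),(295,270)]]
for c in C: print(c)
print('lens',[np.linalg.norm(C[i]-C[(i+1)%4]) for i in range(4)])
print('front dir ang',np.arctan2(*(C[0]-C[1])[[1,0]]), np.arctan2(*(C[3]-C[2])[[1,0]]))
print('neck tri',tri([ray('scene',(382.5,187.5)),ray('side',(183,228.3))]))
print(atz('scene',(382.5,188.5),.213),atz('side',(183,229),.213))
```

```text
handle [ 0.61527444 -0.22381454  0.225     ] [ 0.60227847 -0.15775483  0.225     ]
[ 0.58970757 -0.10387361  0.195     ]
[ 0.6344865 -0.2788938  0.195    ]
[ 0.74859405 -0.24854465  0.195     ]
[ 0.70457799 -0.07634243  0.195     ]
lens [np.float64(0.18065775162156505), np.float64(0.11807456971544605), np.float64(0.17773861978271008), np.float64(0.11812357484714417)]
front dir ang 1.821273347470768 1.8210450188324674
neck tri [0.5121122  0.26184994 0.21458436]
[0.5150682  0.26184116 0.213     ] [0.51077991 0.26177691 0.213     ]
```

>>> drive_tool([
  [100, 0, 0, 0.05, 0],
  [100, -0.005, -0.048, 0.02, 0.125],
  [100, -0.004, -0.048, 0, 0.125],
  [100, -0.004, -0.048, 0, 0],
  [100, -0.004, -0.047, 0, 0],
  [100, 0, 0, 0, 0],
])

```text
clock: 1.3
position: [0.6061, -0.1947, 0.304]
tool_rot: [-3.141, 0.003, 1.835]
force: [0.3, 0.9, -0.4]
grip_width: 0.0851
```

Run:
```python
from h import *
o=bot.observe();print(o['position'],o['tool_rot'],o['clock'],o['force'])
snap("wrist","c1")
i=bot.camera_info("wrist")
for c in ((.6075,-.191,.225),(.6155,-.2229,.225),(.5995,-.1591,.225)): print(proj("wrist",c,i))
```

```text
[ 0.60614672 -0.19474343  0.30401297] [-3.14102336e+00  3.05867419e-03  1.83509996e+00] 1.3 [ 0.26255661  0.85235985 -0.41215873]
[277.62466806 211.52721155]
[276.64223142 252.40701475]
[278.69171847 167.12657586]
```

View pics/c1.png

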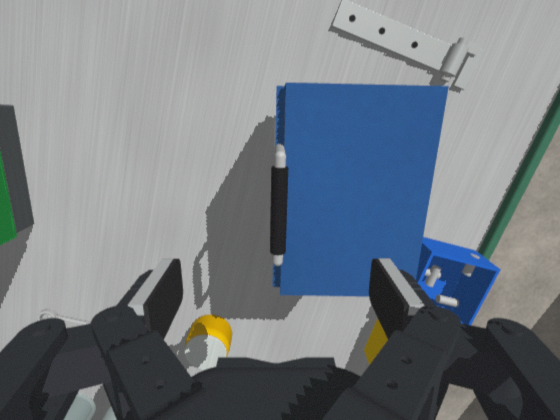

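>>> drive_tool([
  [100, 0.002, 0.004, -0.04, 0],
  [100, 0, 0, -0.04, 0],
  [100, 0, 0, -0.018, 0],
  [30, 0, 0, 0, 0],
  [0, 0, 0, 0, 0],
  [0, 0, 0, 0, 0],
  [0, 0, 0, 0, 0],
  [0, 0, 0, 0, 0],
], newtons=40)

```text
clock: 2.15
position: [0.6075, -0.1838, 0.2065]
tool_rot: [-3.14, 0.0, 1.84]
force: [-52.0, -7.6, 4.3]
grip_width: 0.0129
```

Run:
```python
from h import *
o=bot.observe();print(o['position'],o['tool_rot'],o['clock'],o['force'],o['grip_width'])
snap("wrist","c2")
a=.257
R=.185
P=o['position']; u=np.array([np.cos(a),np.sin(a)])
prev=None
for k in range(0,15):
    t=1.57*k/14
    d=np.array([-R*np.sin(t)*u[0],-R*np.sin(t)*u[1],R*(np.cos(t)-1)])
    if prev is not None: print(k,np.round(d-prev,4))
    prev=d
```

```text
[ 0.60751266 -0.183818    0.20647651] [-3.13998448e+00  3.38948269e-04  1.84022698e+00] 2.15 [-51.96905467  -7.5530311    4.25874387] 0.012933281071882735
1 [-0.02   -0.0053 -0.0012]
2 [-0.0198 -0.0052 -0.0035]
3 [-0.0193 -0.0051 -0.0057]
4 [-0.0185 -0.0049 -0.0079]
5 [-0.0176 -0.0046 -0.01  ]
6 [-0.0164 -0.0043 -0.012 ]
7 [-0.015  -0.0039 -0.0138]
8 [-0.0134 -0.0035 -0.0155]
9 [-0.0116 -0.0031 -0.0169]
10 [-0.0097 -0.0026 -0.0181]
11 [-0.0077 -0.002  -0.0192]
12 [-0.0056 -0.0015 -0.0199]
13 [-0.0034 -0.0009 -0.0204]
14 [-0.0011 -0.0003 -0.0207]
```

View pics/c2.png

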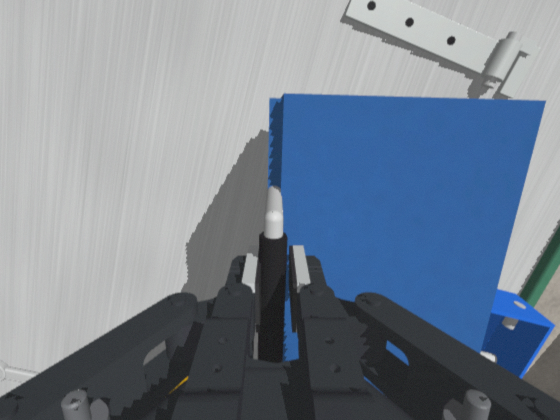

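>>> drive_tool([
  [0, -0.01, -0.003, 0, 0],
  [0, -0.015, -0.004, -0.002, 0],
  [0, -0.0198, -0.0052, -0.0035, 0],
  [0, -0.0193, -0.0051, -0.0057, 0],
  [0, -0.0185, -0.0049, -0.0079, 0],
  [0, 0, 0, 0, 0],
])

```text
clock: 2.8
position: [0.521, -0.205, 0.1838]
tool_rot: [-3.14, -0.002, 1.84]
force: [5.2, -1.8, -11.2]
grip_width: 0.0105
```

Run:
```python
from h import *
o=bot.observe();print(o['position'],o['tool_rot'],o['clock'],o['force'],o['grip_width'])
snap("wrist","c3")
```

```text
[ 0.52100243 -0.20504258  0.18376664] [-3.14019424e+00 -2.33844190e-03  1.84005814e+00] 2.8 [  5.2043278   -1.84701812 -11.17724649] 0.010491889153495363
```

View pics/c3.png

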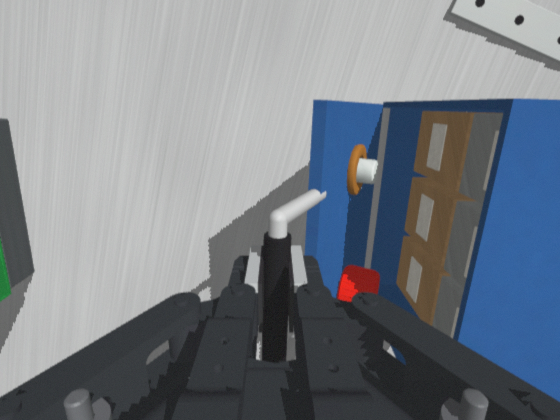

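>>> drive_tool([
  [0, -0.0153, -0.004, -0.0097, 0],
  [0, -0.0142, -0.0037, -0.0112, 0],
  [0, -0.013, -0.0034, -0.0126, 0],
  [0, -0.0118, -0.0031, -0.0139, 0],
  [0, -0.0104, -0.0027, -0.015, 0],
  [0, -0.0089, -0.0023, -0.0161, 0],
  [0, -0.0073, -0.0019, -0.0169, 0],
  [0, 0, 0, 0, 0],
])

```text
clock: 3.65
position: [0.4425, -0.2247, 0.0913]
tool_rot: [3.129, 0.002, 1.84]
force: [1.7, 2.1, -3.5]
grip_width: 0.0105
```

>>> drive_tool([
  [0, -0.0058, -0.0015, -0.0175, 0],
  [0, -0.004, -0.001, -0.018, 0],
  [0, -0.0025, -0.0006, -0.018, 0],
  [0, -0.001, -0.0003, -0.013, 0],
  [0, 0, 0, -0.003, 0],
  [0, 0, 0, 0, 0],
])

```text
clock: 4.25
position: [0.4297, -0.2279, 0.0233]
tool_rot: [3.126, 0.002, 1.839]
force: [-2.3, 3.2, -2.0]
grip_width: 0.0101
```

Run:
```python
from h import *
o=bot.observe();print(o['position'],o['tool_rot'],o['clock'],o['force'],o['grip_width'])
snap("wrist","c4")
```

```text
[ 0.42968843 -0.22787754  0.02325191] [3.12646275e+00 2.28649418e-03 1.83862991e+00] 4.25 [-2.3055398   3.17344363 -1.96599533] 0.010118855338234775
```

View pics/c4.png

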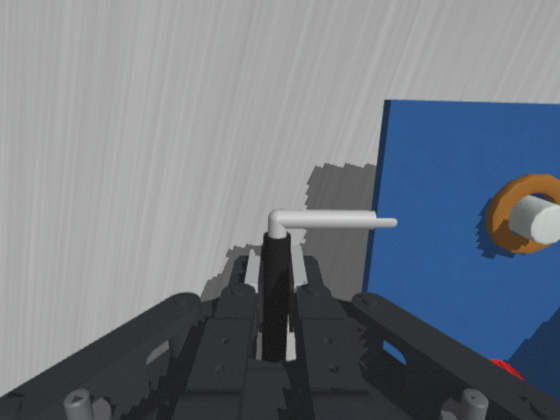

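>>> drive_tool([
  [25, 0, 0, 0, 0],
  [25, 0, 0, 0, 0],
  [25, 0, 0, 0.04, 0],
  [40, 0, 0, 0.05, 0],
  [80, 0.03, -0.005, 0.04, 0],
  [80, 0.04, -0.011, 0.03, 0],
  [80, 0.04, -0.011, 0, 0],
  [80, 0, 0, 0, 0],
])

```text
clock: 5.1
position: [0.5429, -0.2563, 0.1962]
tool_rot: [3.12, 0.008, 1.839]
force: [-1.5, 0.5, -0.2]
grip_width: 0.0683
```

Run:
```python
from h import *
o=bot.observe();print(o['position'],o['tool_rot'],o['clock'],o['force'],o['grip_width'])
i=bot.camera_info("wrist")
snap("wrist","d1")
print('pred roof',proj("wrist",(.540,-.255,.064),i))
for r in bot.masks_of("wrist","snap_cap")[:2]:
    ys,xs=np.where(r['mask']);print(r['conf'],r['point'],xs.min(),xs.max(),ys.min(),ys.max())
    print(atz("wrist",r['point'],.064,i))
```

```text
[ 0.5429267  -0.25633588  0.19619119] [3.11983301 0.00801805 1.83906255] 5.1 [-1.49127176  0.52693039 -0.18829588] 0.06828090421732995
pred roof [270.50964781 189.18465292]
0.68 [271.3, 188.5] 252 289 167 209
[ 0.54051303 -0.25421147  0.064     ]
```

View pics/d1.png

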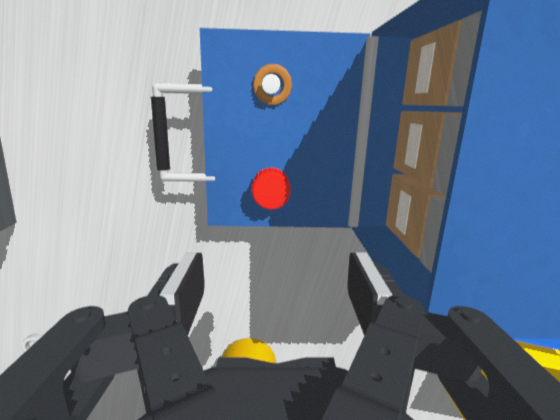

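>>> drive_tool([
  [75, -0.002, 0.002, -0.045, 0],
  [75, 0, 0, -0.045, 0],
  [75, 0, 0, -0.03, 0],
  [75, 0, 0, 0, 0],
])

```text
clock: 5.6
position: [0.5336, -0.2538, 0.0736]
tool_rot: [3.122, 0.008, 1.837]
force: [-0.5, 0.4, 0.7]
grip_width: 0.0638
```

Run:
```python
from h import *
o=bot.observe();print(o['position'],o['tool_rot'],o['clock'],o['force'],o['grip_width'])
i=bot.camera_info("wrist")
snap("wrist","d2")
for r in bot.masks_of("wrist","snap_cap")[:2]:
    ys,xs=np.where(r['mask']);print(r['conf'],r['point'],xs.min(),xs.max(),ys.min(),ys.max())
    print(atz("wrist",r['point'],.064,i))
```

```text
[ 0.53356248 -0.25379095  0.07361971] [3.12187103 0.00807159 1.83716635] 5.6 [-0.51297353  0.36015492  0.73560597] 0.06380703338899078
0.82 [288.3, 254.4] 257 320 218 288
[ 0.53946788 -0.25228955  0.064     ]
```

View pics/d2.png

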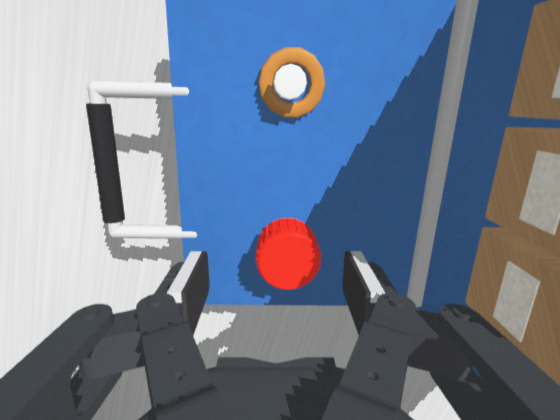

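>>> drive_tool([
  [75, 0.006, -0.001, -0.015, 0],
  [75, 0, 0, -0.012, 0],
  [75, 0, 0, 0, 0],
])

```text
clock: 6.0
position: [0.5439, -0.2569, 0.0534]
tool_rot: [3.113, 0.015, 1.836]
force: [-1.1, 0.4, -0.1]
grip_width: 0.0638
```

>>> drive_tool([
  [75, -0.003, 0.002, -0.01, 0],
  [75, 0, 0, -0.004, 0],
  [75, 0, 0, 0, 0],
])

```text
clock: 6.3
position: [0.5409, -0.2549, 0.0393]
tool_rot: [3.112, 0.016, 1.836]
force: [0.1, -0.1, -0.1]
grip_width: 0.0644
```

>>> drive_tool([
  [0, 0, 0, 0, 0],
  [0, 0, 0, 0, 0],
  [0, 0, 0, 0, 0],
  [0, 0, 0, 0, 0],
], newtons=50)

```text
clock: 6.7
position: [0.5403, -0.2553, 0.0404]
tool_rot: [3.113, 0.016, 1.836]
force: [-0.2, -0.4, -0.1]
grip_width: 0.0325
```

Run:
```python
from h import *
o=bot.observe();print(o['position'],o['tool_rot'],o['clock'],o['force'],o['grip_width'])
snap("wrist","d3")
```

```text
[ 0.5402761  -0.25527846  0.0404265 ] [3.11311425 0.0157118  1.83567818] 6.7 [-0.19105811 -0.37874986 -0.06304126] 0.03251219619050822
```

View pics/d3.png

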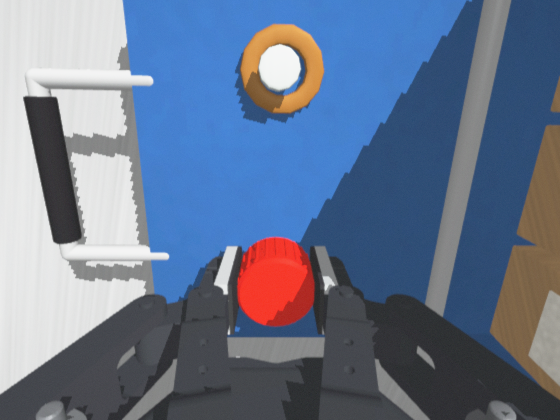

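>>> drive_tool([
  [0, 0, 0, 0.01, 0],
  [0, 0, 0, 0.02, 0],
  [0, 0, 0, 0.045, 0],
  [0, 0, 0, 0.045, 0],
  [0, 0, 0, 0.045, 0],
  [0, 0, 0.02, 0.045, 0],
  [0, 0, 0.048, 0.015, 0],
  [0, 0, 0.048, 0, 0],
  [0, 0, 0.048, 0, 0],
  [0, 0, 0, 0, 0],
])

```text
clock: 7.75
position: [0.5379, -0.0864, 0.2812]
tool_rot: [3.105, 0.018, 1.832]
force: [0.3, -1.1, 0.7]
grip_width: 0.0328
```

Run:
```python
from h import *
o=bot.observe();print(o['position'],o['tool_rot'],o['clock'],o['force'],o['grip_width'])
snap("wrist","d4")
```

```text
[ 0.53793336 -0.0863605   0.28121625] [3.10518793 0.01772497 1.8323726 ] 7.75 [ 0.26872611 -1.10870114  0.68363692] 0.032767591612585745
```

View pics/d4.png

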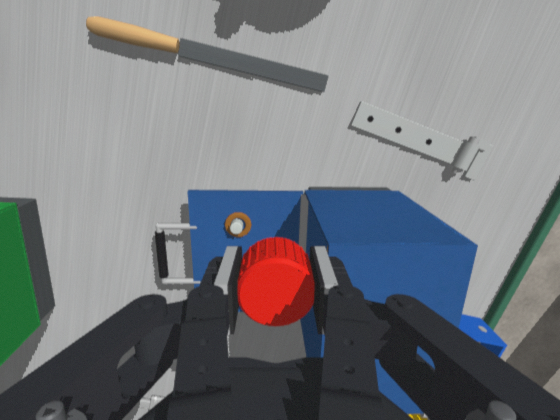

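>>> drive_tool([
  [0, -0.005, 0.04, 0.01, 0],
  [0, -0.005, 0.045, 0, 0],
  [0, -0.005, 0.045, 0, 0],
  [0, -0.005, 0.045, 0, 0],
  [0, -0.005, 0.045, 0, 0],
  [0, 0, 0, 0, 0],
  [0, 0, 0, 0, 0],
])

```text
clock: 8.5
position: [0.5113, 0.1323, 0.2954]
tool_rot: [3.102, 0.022, 1.821]
force: [1.1, -0.5, -0.9]
grip_width: 0.0326
```

Run:
```python
from h import *
o=bot.observe();print(o['position'],o['tool_rot'],o['clock'],o['force'],o['grip_width'])
i=bot.camera_info("wrist")
snap("wrist","e1")
print(proj("wrist",(.5125,.262,.216),i))
for n in ("wrist",):
  for r in bot.masks_of(n,"oil_neck")[:3]:
    ys,xs=np.where(r['mask']);print(r['conf'],r['point'],xs.min(),xs.max(),ys.min(),ys.max())
```

```text
[0.51127575 0.13228705 0.29541834] [3.10210177 0.0218656  1.82123368] 8.5 [ 1.09940681 -0.48987169 -0.92588212] 0.03257820219994244
[326.27452884  15.78545201]
0.87 [316.4, 27.4] 287 345 0 61
```

View pics/e1.png

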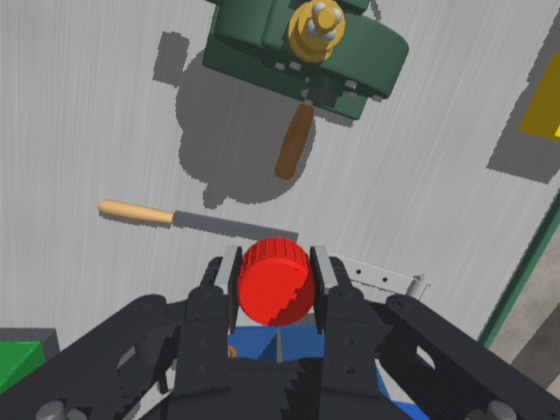

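Run:
```python
from h import *
o=bot.observe();i=bot.camera_info("wrist")
print(proj("wrist",(.5125,.262,.2),i),proj("wrist",(.5125,.262,.215),i))
print(atz("wrist",(325.5,17),.215,i))
f=bot.grab_frame("wrist").astype(int)
m=((f[:,:,0]>120)&(f[:,:,1]<70)&(f[:,:,2]<70)).astype(np.uint8); m[:200]=0
ys,xs=np.where(m);print(xs.min(),xs.max(),ys.min(),ys.max(), [ (r,np.where(m[r])[0].min(),np.where(m[r])[0].max()) for r in range(240,326,12)])
for p in ((276,284),): print(p,atz("wrist",p,o['position'][2]+.0236,i)-o['position'])
cv2.imwrite("pics/e2.png",cv2.resize(f[220:340,210:350,::-1].astype(np.uint8),None,fx=5,fy=5))
cv2.imwrite("pics/e3.png",cv2.resize(f[0:90,260:380,::-1].astype(np.uint8),None,fx=6,fy=6))
```

```text
[321.55062655  20.71494244] [325.81796417  15.28536034]
[0.51258474 0.26105815 0.215     ]
238 310 237 324 [(240, np.int64(260), np.int64(290)), (252, np.int64(248), np.int64(304)), (264, np.int64(247), np.int64(307)), (276, np.int64(241), np.int64(307)), (288, np.int64(238), np.int64(307)), (300, np.int64(238), np.int64(289)), (312, np.int64(245), np.int64(284)), (324, np.int64(264), np.int64(267))]
(276, 284) [-0.00224075  0.00275042  0.0236    ]
```

View pics/e2.png

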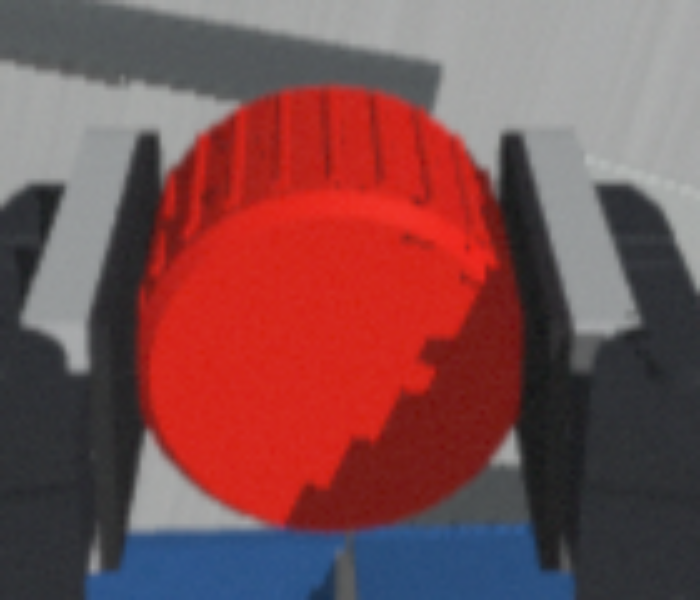

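View pics/e3.png

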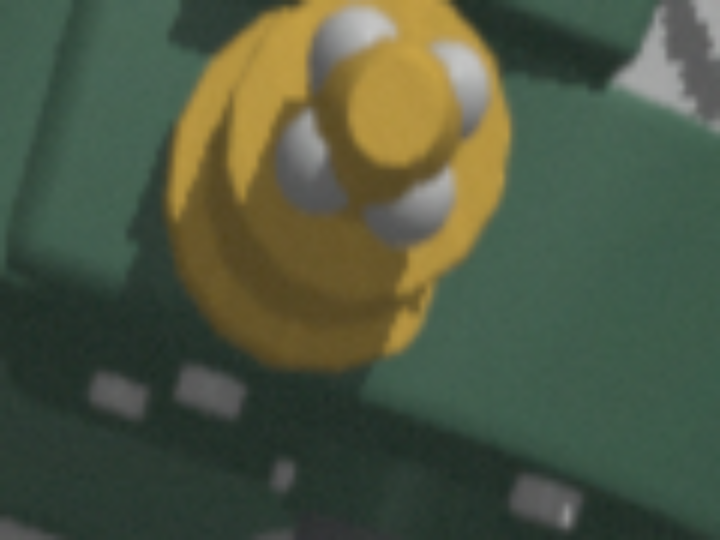

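Run:
```python
from h import *
o=bot.observe();i=bot.camera_info("wrist")
P=o['position']
for p in ((276,291),(276,292.5)): print(p,atz("wrist",p,P[2]+.0236,i)-P, (atz("wrist",p,P[2]+.0236,i)-P+P)[:2])
print(P, atz("wrist",(326.7,17.8),.216,i))
# roof outline check: project circle r=.017 at that center
c=atz("wrist",(276,291),P[2]+.0236,i)
pts=np.array([proj("wrist",c+.017*np.array([np.cos(a),np.sin(a),0]),i) for a in np.linspace(0,6.28,60)])
print(pts.min(0),pts.max(0))
```

```text
(276, 291) [-0.00140335 -0.00059201  0.0236    ] [0.51005525 0.13079207]
(276, 292.5) [-0.0012198  -0.00131225  0.0236    ] [0.5102388  0.13007183]
[0.5114586  0.13138408 0.29527562] [0.51345798 0.26007804 0.216     ]
[236.01878341 255.23168771] [315.65587992 324.07441366]
```

>>> drive_tool([
  [0, 0.001, 0.04, 0, 0],
  [0, 0.001, 0.04, 0, 0],
  [0, 0, 0.03, 0, 0],
  [0, 0, 0, 0, 0],
  [0, 0, 0, 0, 0],
])

```text
clock: 9.15
position: [0.5159, 0.2373, 0.2955]
tool_rot: [3.102, 0.024, 1.807]
force: [0.1, -0.9, -0.6]
grip_width: 0.0328
```

>>> drive_tool([
  [0, -0.002, 0.02, -0.02, 0],
  [0, 0, 0.0035, -0.02, 0],
  [0, 0, 0, -0.01, 0],
  [0, 0, 0, 0, 0],
])

```text
clock: 9.55
position: [0.5163, 0.2549, 0.245]
tool_rot: [3.1, 0.026, 1.799]
force: [-0.1, -0.9, 0.1]
grip_width: 0.0329
```

Run:
```python
from h import *
o=bot.observe();print(o['position'],o['tool_rot'],o['clock'],o['force'],o['grip_width'])
snap("scene","f1",(330,120,430,220),6)
snap("side","f2",(130,150,230,250),6)
```

```text
[0.51627152 0.25487825 0.24499233] [3.10042822 0.02574743 1.79852974] 9.55 [-0.05092659 -0.87105001  0.14987154] 0.032928535890707364
```

View pics/f1.png

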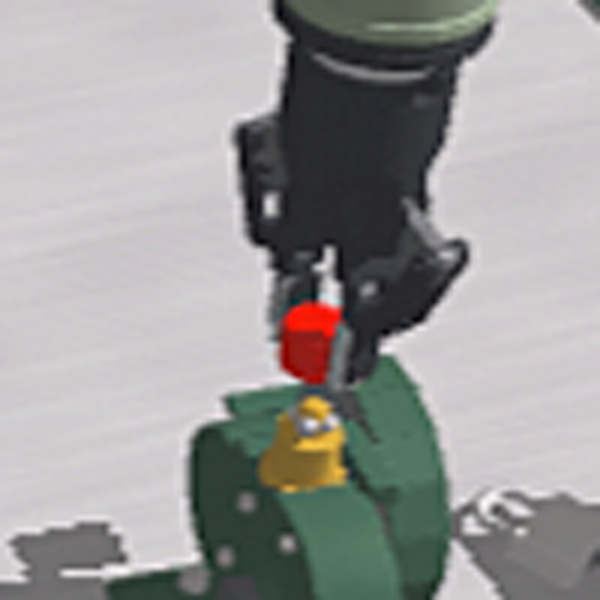

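View pics/f2.png

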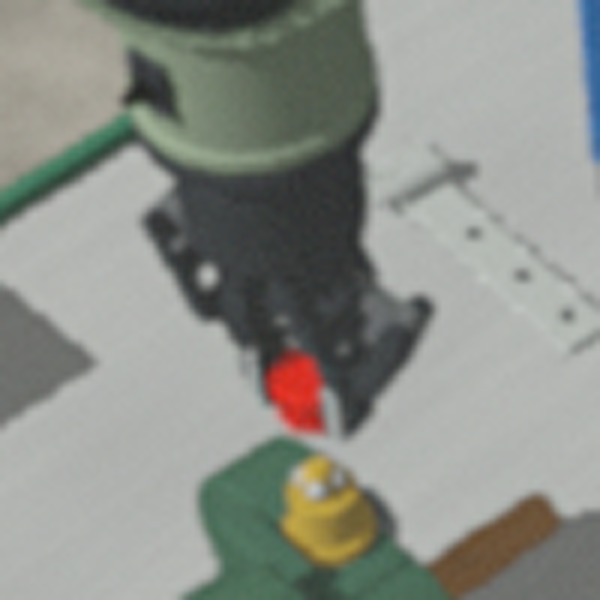

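>>> drive_tool([
  [0, -0.002, 0.006, -0.01, 0],
  [0, 0, 0, -0.009, 0],
  [0, 0, 0, 0, 0],
])

```text
clock: 9.95
position: [0.5156, 0.2611, 0.2277]
tool_rot: [3.096, 0.025, 1.797]
force: [-0.8, -0.2, -1.3]
grip_width: 0.0329
```

Run:
```python
from h import *
o=bot.observe();print(o['position'],o['tool_rot'],o['clock'],o['force'],o['grip_width'])
P=o['position']
snap("scene","g1",(350,140,410,200),10)
snap("side","g2",(150,190,210,250),10)
c=P+np.array([-.001,0,0])
for n,off in (("scene",(350,140)),("side",(150,190))):
    for z in (0,.024): 
        print(n,z,[(np.round((proj(n,c+np.array([.017*np.cos(a),.017*np.sin(a),z]))-off)*10)).tolist() for a in (0,1.57,3.14,4.71)], ((proj(n,c+np.array([0,0,z]))-off)*10).round())
    print('neck',((proj(n,(.513,.2608,.216))-off)*10).round(),((proj(n,(.513,.2608,.2))-off)*10).round())
```

```text
[0.51555569 0.26107468 0.22772019] [3.09593531 0.02464877 1.79670296] 9.95 [-0.8061515  -0.22155369 -1.26415231] 0.03293223749231046
scene 0 [[358.0, 483.0], [383.0, 433.0], [302.0, 409.0], [276.0, 457.0]] [330. 445.]
scene 0.024 [[371.0, 418.0], [396.0, 368.0], [314.0, 344.0], [288.0, 392.0]] [342. 380.]
neck [320. 473.] [312. 515.]
side 0 [[273.0, 312.0], [265.0, 381.0], [358.0, 379.0], [365.0, 309.0]] [315. 345.]
side 0.024 [[261.0, 252.0], [253.0, 322.0], [346.0, 319.0], [353.0, 249.0]] [303. 285.]
neck [326. 376.] [334. 415.]
```

View pics/g1.png

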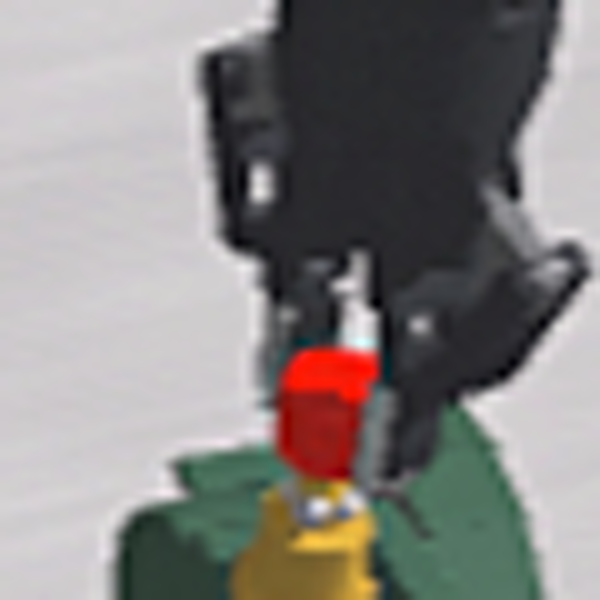

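View pics/g2.png

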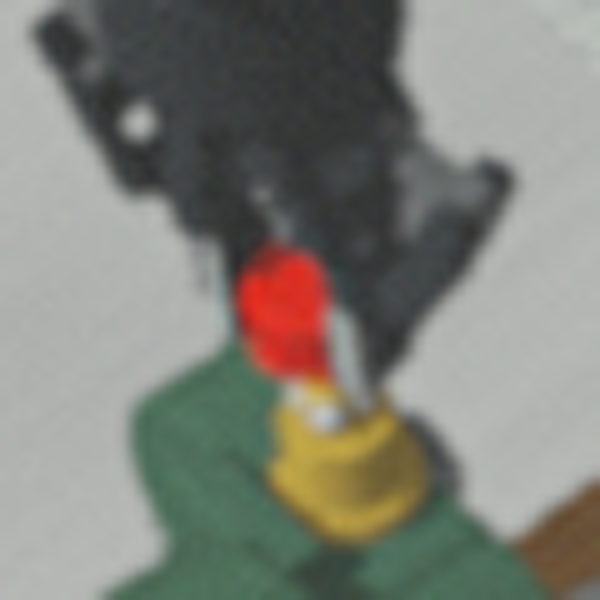

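>>> drive_tool([
  [0, -0.0015, -0.0003, -0.005, 0],
  [0, 0, 0, -0.005, 0],
  [0, 0, 0, 0, 0],
], newtons=90)

```text
clock: 10.35
position: [0.5144, 0.2611, 0.2183]
tool_rot: [3.094, 0.024, 1.797]
force: [0.3, -0.6, -0.1]
grip_width: 0.0315
```

>>> drive_tool([
  [0, -0.0005, 0, -0.004, 0],
  [0, 0, 0, -0.003, 0],
  [0, 0, 0, 0, 0],
])

```text
clock: 10.65
position: [0.5138, 0.2616, 0.211]
tool_rot: [3.094, 0.023, 1.797]
force: [-1.2, 1.5, 2.4]
grip_width: 0.0318
```

>>> drive_tool([
  [0, 0, -0.0003, -0.003, 0],
  [0, 0, 0, -0.003, 0],
  [0, 0, 0, -0.003, 0],
  [0, 0, 0, 0, 0],
])

```text
clock: 11.05
position: [0.5136, 0.2619, 0.2021]
tool_rot: [3.094, 0.023, 1.798]
force: [1.9, 1.4, -8.4]
grip_width: 0.0315
```

>>> drive_tool([
  [0, 0, 0, -0.003, 0],
  [0, 0, 0, -0.002, 0],
  [0, 0, 0, 0, 0],
])

```text
clock: 11.35
position: [0.5142, 0.2619, 0.2009]
tool_rot: [3.091, 0.023, 1.797]
force: [-1.4, -0.2, -1.0]
grip_width: 0.032
```

Run:
```python
from h import *
o=bot.observe();print(o['position'],o['tool_rot'],o['clock'],o['force'],o['grip_width'])
snap("scene","i1",(350,140,410,200),10)
snap("side","i2",(150,190,210,250),10)
```

```text
[0.51420887 0.26194149 0.20093212] [3.09062659 0.0229166  1.79668434] 11.35 [-1.35429253 -0.22785356 -0.98117373] 0.03195227943732201
```

View pics/i1.png

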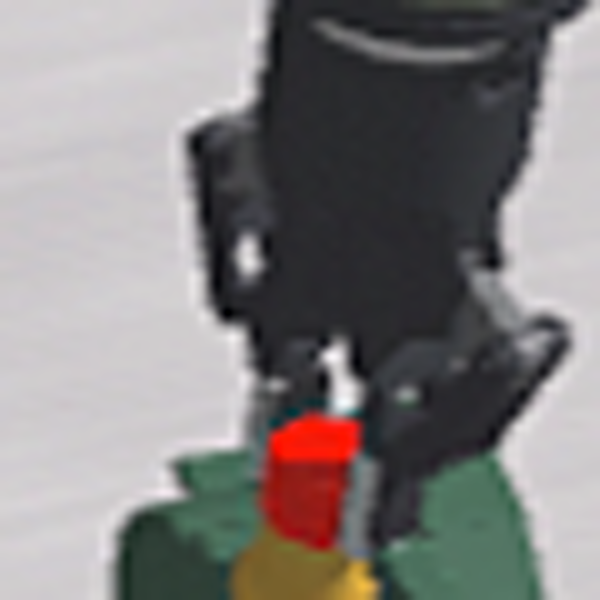

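View pics/i2.png

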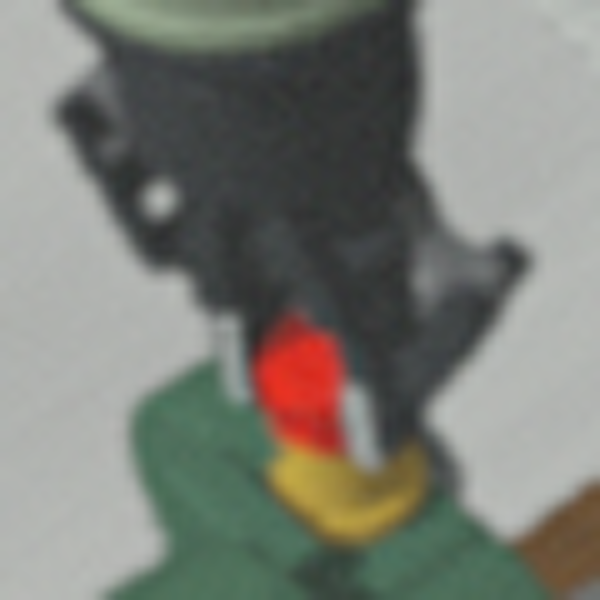

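>>> drive_tool([
  [0, 0, 0, -0.003, 0],
  [0, 0, 0, -0.003, 0],
])

```text
clock: 11.65
position: [0.5146, 0.2621, 0.2]
tool_rot: [3.088, 0.023, 1.796]
force: [-27.6, -13.9, 71.3]
grip_width: 0.0317
```

>>> drive_tool([
  [75, 0, 0, 0.001, 0],
  [75, 0, 0, 0, 0],
  [75, 0, 0, 0, 0],
  [75, 0, 0, 0.03, 0],
  [75, 0, 0, 0.045, 0],
  [75, 0, -0.03, 0.03, 0.02],
  [75, -0.01, -0.048, 0, 0.02],
  [75, -0.01, -0.048, 0, 0],
  [75, -0.01, -0.048, 0, 0],
  [75, -0.01, -0.048, 0, 0],
  [75, 0, 0, 0, 0],
])

```text
clock: 12.75
position: [0.4716, 0.0334, 0.3064]
tool_rot: [3.09, 0.024, 1.839]
force: [0.4, 0.9, 0.8]
grip_width: 0.0639
```

Run:
```python
from h import *
o=bot.observe();print(o['position'],o['tool_rot'],o['clock'],o['force'],o['grip_width'])
snap("scene","j1",(330,130,430,220),6)
snap("wrist","j2")
```

```text
[0.47161726 0.0333674  0.30641849] [3.09003325 0.02414998 1.83941044] 12.75 [0.39613378 0.90393103 0.78215726] 0.06386369742169343
```

View pics/j1.png

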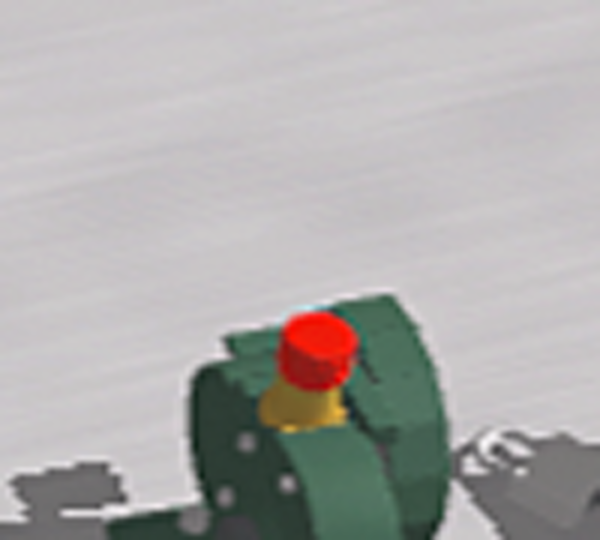

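View pics/j2.png

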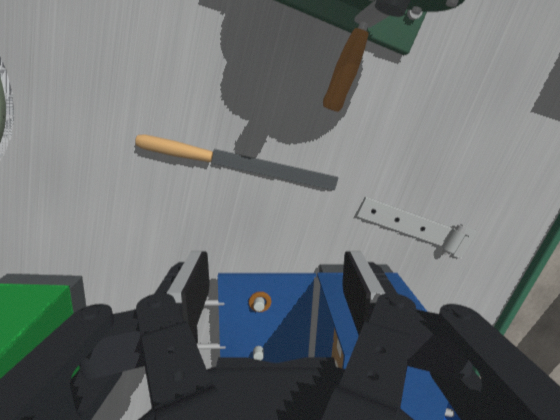

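>>> drive_tool([
  [35, -0.008, -0.048, 0, 0],
  [35, -0.008, -0.048, 0, 0],
  [35, -0.008, -0.048, 0, 0],
  [35, -0.008, -0.048, -0.01, 0],
  [35, -0.007, -0.048, -0.01, 0],
  [35, 0, -0.012, -0.04, 0],
  [35, 0, 0, -0.045, 0],
  [35, 0, 0, 0, 0],
])

```text
clock: 13.65
position: [0.4373, -0.2135, 0.1976]
tool_rot: [3.086, 0.023, 1.862]
force: [0.2, 0.3, 1.7]
grip_width: 0.0299
```

Run:
```python
from h import *
o=bot.observe();print(o['position'],o['tool_rot'],o['clock'],o['force'],o['grip_width'])
snap("wrist","k1"); i=bot.camera_info("wrist")
print(proj("wrist",(.4286,-.238,.036),i),proj("wrist",(.4286-.0084,-.238+.032,.036),i),proj("wrist",(.4286+.0084,-.238-.032,.036),i))
```

```text
[ 0.43733697 -0.21349061  0.19756453] [3.08564093 0.022676   1.86198896] 13.65 [0.21883495 0.31099437 1.66210285] 0.02985122366863306
[250.15824637 199.98118769] [250.53115237 167.42385938] [249.8088035  230.49002008]
```

View pics/k1.png

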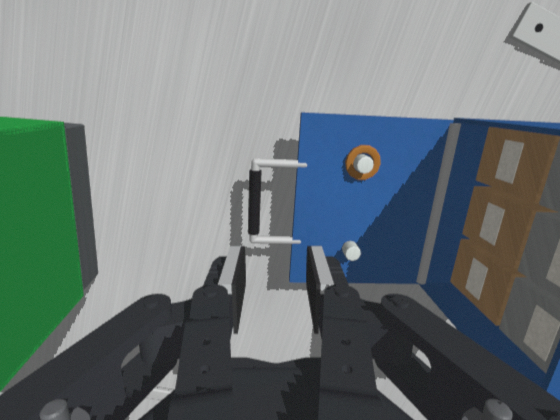

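>>> drive_tool([
  [35, -0.003, -0.012, -0.04, -0.02],
  [35, -0.003, -0.012, -0.04, 0],
  [35, 0, 0, -0.04, 0],
  [35, 0, 0, 0, 0],
])

```text
clock: 14.1
position: [0.4413, -0.236, 0.0851]
tool_rot: [3.073, 0.03, 1.849]
force: [-1.0, 0.2, 0.3]
grip_width: 0.0295
```

Run:
```python
from h import *
o=bot.observe();print(o['position'],o['tool_rot'],o['clock'],o['force'],o['grip_width'])
snap("wrist","k2"); i=bot.camera_info("wrist")
print(proj("wrist",(.430,-.239,.036),i))
```

```text
[ 0.44127309 -0.23603659  0.08514799] [3.07274513 0.02979603 1.84928051] 14.1 [-0.98667707  0.24323603  0.3471122 ] 0.029488518853362733
[251.44834501 221.77409553]
```

View pics/k2.png

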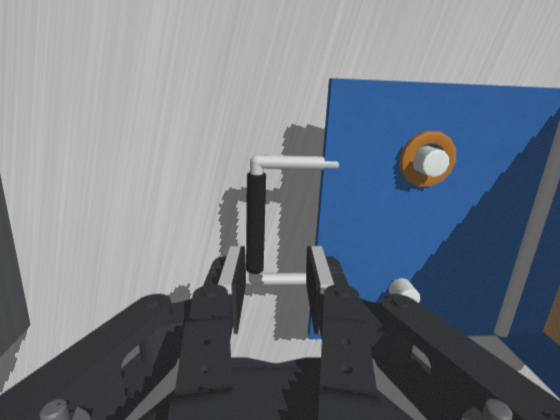

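>>> drive_tool([
  [35, -0.009, -0.002, -0.015, -0.01],
  [35, 0, 0, 0, 0],
])

```text
clock: 14.35
position: [0.4373, -0.2387, 0.078]
tool_rot: [3.065, 0.035, 1.841]
force: [-0.3, -0.8, 1.2]
grip_width: 0.0299
```

>>> drive_tool([
  [35, -0.005, 0, -0.015, 0],
  [35, 0, 0, -0.015, 0],
  [35, 0, 0, 0, 0],
])

```text
clock: 14.65
position: [0.4389, -0.2392, 0.0563]
tool_rot: [3.056, 0.042, 1.844]
force: [0.4, -0.2, 1.0]
grip_width: 0.03
```

Run:
```python
from h import *
o=bot.observe();print(o['position'],o['qpos'].round(3),o['qd'].round(3))
```

```text
[ 0.43893883 -0.23922874  0.05633588] [ 0.397  0.577 -0.004  2.129 -0.054  0.343  0.718] [-0.009 -0.074  0.005 -0.024  0.003  0.061 -0.001]
```

>>> drive_tool([
  [35, -0.01, 0, 0, 0],
  [35, 0, 0, 0, 0],
])

```text
clock: 14.85
position: [0.4305, -0.2395, 0.0602]
tool_rot: [3.052, 0.044, 1.845]
force: [0.3, 0.8, -0.9]
grip_width: 0.0297
```

>>> drive_tool([
  [35, -0.003, 0, -0.02, 0],
  [35, -0.001, 0, -0.005, 0],
  [35, 0, 0, 0, 0],
])

```text
clock: 15.15
position: [0.4283, -0.2403, 0.0384]
tool_rot: [3.048, 0.048, 1.845]
force: [-0.3, -0.7, -0.2]
grip_width: 0.03
```

Run:
```python
from h import *
o=bot.observe();print(o['position'],o['tool_rot'],o['clock'],o['force'],o['grip_width'])
snap("wrist","k3"); i=bot.camera_info("wrist")
print(proj("wrist",(.432,-.239,.036),i))
```

```text
[ 0.42828505 -0.24027511  0.03839805] [3.04848652 0.04761089 1.84451671] 15.15 [-0.2798749  -0.72413109 -0.17099387] 0.03003442691936313
[284.11252525 259.6159847 ]
```

View pics/k3.png

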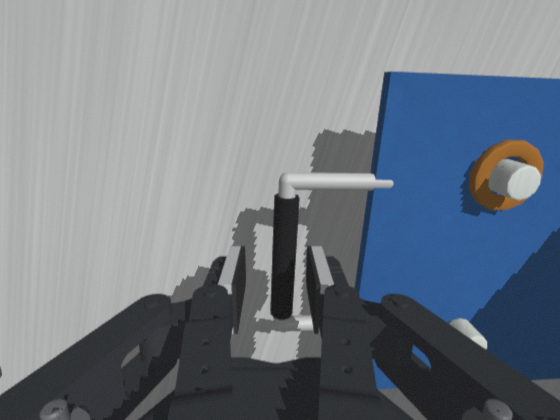

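>>> drive_tool([
  [35, 0.002, 0, -0.012, 0],
  [35, 0, 0, -0.003, 0],
  [0, 0, 0, 0, 0],
  [0, 0, 0, 0, 0],
  [0, 0, 0, 0, 0],
], newtons=40)

```text
clock: 15.7
position: [0.4338, -0.2399, 0.0241]
tool_rot: [3.044, 0.05, 1.846]
force: [-5.1, -2.8, -1.0]
grip_width: 0.0105
```

>>> drive_tool([
  [0, 0.0012, 0.0003, 0.022, 0],
  [0, 0.0031, 0.0008, 0.0182, 0],
  [0, 0.0047, 0.0012, 0.0178, 0],
  [0, 0.0065, 0.0017, 0.0173, 0],
  [0, 0.0081, 0.0021, 0.0164, 0],
  [0, 0.0097, 0.0025, 0.0156, 0],
  [0, 0, 0, 0, 0],
])

```text
clock: 16.4
position: [0.4671, -0.2317, 0.1352]
tool_rot: [3.045, 0.049, 1.842]
force: [3.8, 0.2, -5.0]
grip_width: 0.0106
```

>>> drive_tool([
  [0, 0.014, 0.0037, 0.0168, 0],
  [0, 0.0159, 0.0042, 0.015, 0],
  [0, 0.0174, 0.0046, 0.0128, 0],
  [0, 0.0189, 0.005, 0.0107, 0],
  [0, 0, 0, 0, 0],
])

```text
clock: 16.9
position: [0.5286, -0.2164, 0.1909]
tool_rot: [3.055, 0.047, 1.837]
force: [-1.9, 1.4, 1.1]
grip_width: 0.0102
```

>>> drive_tool([
  [0, 0.0195, 0.0051, 0.009, 0],
  [0, 0.0205, 0.0054, 0.0066, 0],
  [0, 0.0212, 0.0056, 0.004, 0],
  [0, 0.018, 0.0047, 0.0013, 0],
  [0, 0, 0, 0, 0],
])

```text
clock: 17.4
position: [0.6074, -0.1969, 0.2125]
tool_rot: [3.058, 0.046, 1.834]
force: [-0.9, 2.4, 9.2]
grip_width: 0.0103
```

>>> drive_tool([
  [0, 0.004, 0.001, -0.001, 0],
  [0, 0.003, 0.001, 0, 0],
  [0, 0, 0, 0, 0],
])

```text
clock: 17.7
position: [0.6095, -0.1965, 0.212]
tool_rot: [3.067, 0.044, 1.832]
force: [-0.8, 5.2, 10.4]
grip_width: 0.0104
```

Run:
```python
from h import *
o=bot.observe();print(o['position'],o['tool_rot'],o['clock'],o['force'],o['grip_width'])
snap("wrist","l1"); snap("side","l2",(200,90,320,210),5)
```

```text
[ 0.60949792 -0.19654288  0.21198719] [3.06704719 0.04401578 1.83167927] 17.7 [-0.80451591  5.2278324  10.43469861] 0.010434984144140869
```

View pics/l1.png

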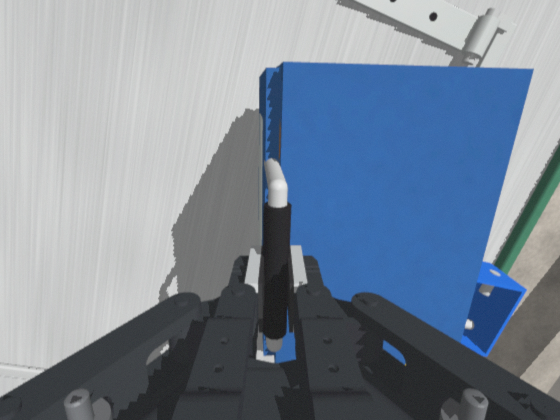

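View pics/l2.png

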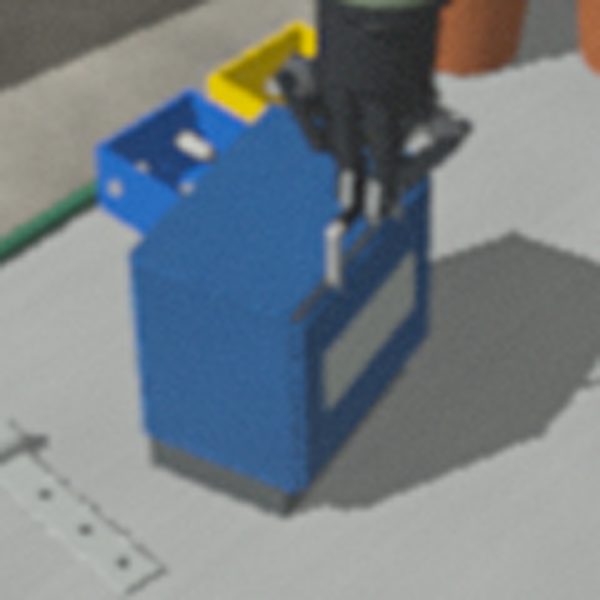

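>>> drive_tool([
  [0, 0.005, 0.0013, -0.002, 0],
  [0, 0.005, 0.0013, 0, 0],
  [0, 0.004, 0.001, 0, 0],
])

```text
clock: 18.1
position: [0.6102, -0.1965, 0.2096]
tool_rot: [3.091, 0.037, 1.826]
force: [-33.1, 5.8, 34.7]
grip_width: 0.0105
```

>>> drive_tool([
  [0, 0.002, 0.0005, 0, 0],
  [0, 0.002, 0.0005, 0, 0],
])

```text
clock: 18.3
position: [0.6097, -0.1965, 0.2098]
tool_rot: [3.098, 0.034, 1.824]
force: [-14.7, 3.9, 16.7]
grip_width: 0.0105
```

Run:
```python
from h import *
o=bot.observe();print(o['position'],o['tool_rot'],o['clock'],o['force'],o['grip_width'])
snap("wrist","l3")
```

```text
[ 0.60967017 -0.19646813  0.20981541] [3.0980373  0.0342725  1.82392758] 18.3 [-14.7441642    3.93050543  16.73182691] 0.010501298694324647
```

View pics/l3.png

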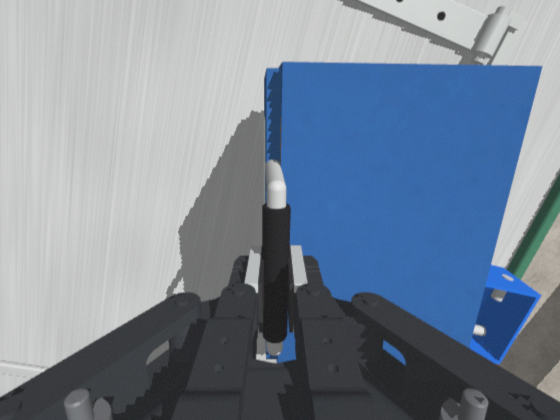

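>>> drive_tool([
  [50, 0, 0, 0, 0],
  [50, 0, 0, 0, 0],
  [50, 0, 0, 0.02, 0],
  [50, 0, 0, 0.045, 0],
  [50, 0, 0.02, 0.045, 0],
  [50, -0.01, 0.048, 0, 0],
  [50, -0.01, 0.048, 0, 0],
  [50, -0.01, 0.048, 0, 0],
  [50, -0.01, 0.048, 0, 0],
  [50, 0, 0, 0, 0],
])

```text
clock: 19.35
position: [0.5636, 0.0198, 0.3182]
tool_rot: [3.104, 0.032, 1.82]
force: [0.7, -0.8, -0.2]
grip_width: 0.043
```

Run:
```python
from h import *
o=bot.observe();print(o['position'],o['tool_rot'],o['clock'],o['force'],o['grip_width'])
snap("wrist","m1"); snap("side","m2",(200,90,320,210),5)
i=bot.camera_info("wrist")
```

```text
[0.5635558  0.01979572 0.31818949] [3.10367385 0.03192393 1.81964998] 19.35 [ 0.73361145 -0.82635002 -0.15764051] 0.04299919802753014
```

View pics/m1.png

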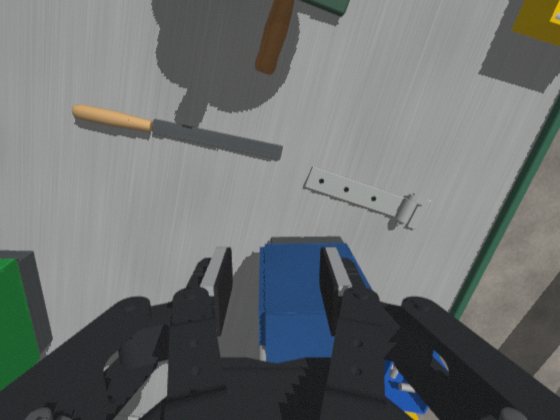

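View pics/m2.png

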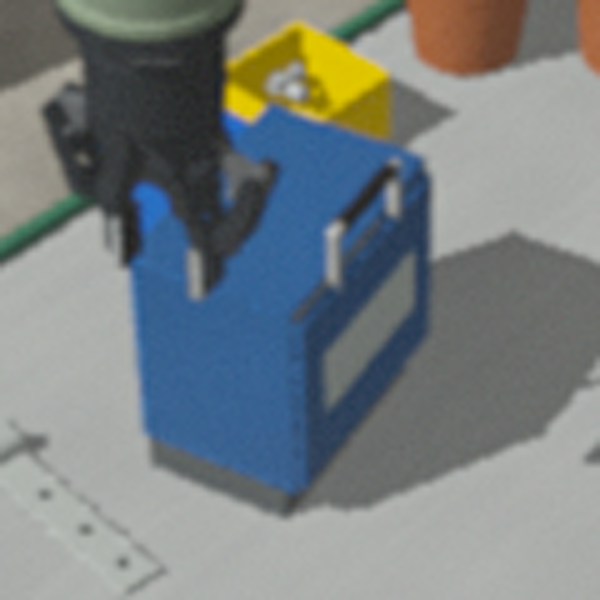

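Run:
```python
from h import *
a=cv2.imread("pics/a_scene.png");b=bot.grab_frame("scene")[:,:,::-1]
a=a[225:275,195:265];b=b[225:275,195:265]
s=np.vstack([cv2.resize(x,None,fx=8,fy=5.6,interpolation=cv2.INTER_CUBIC) for x in (a,b)])
cv2.imwrite("pics/n1.png",s)
```

```text
(no output)
```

View pics/n1.png

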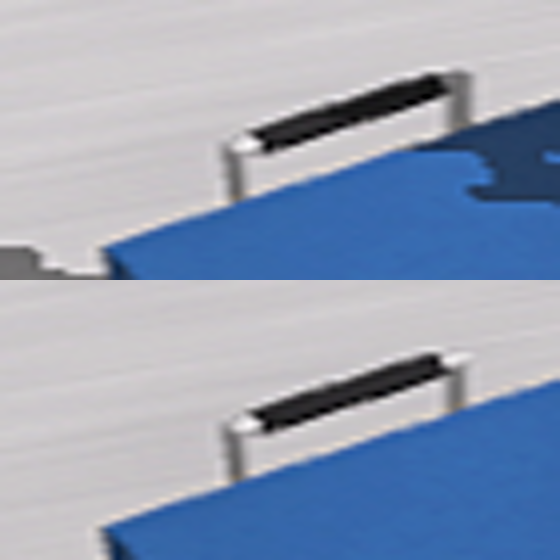

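>>> drive_tool([
  [0, -0.008, 0.045, 0, 0],
  [0, -0.009, 0.045, 0, 0],
  [0, -0.009, 0.045, 0, 0],
  [0, -0.009, 0.045, 0, 0],
  [0, -0.008, 0.035, 0, 0],
  [0, 0, 0, 0, 0],
  [0, 0, 0, 0, 0],
])

```text
clock: 20.2
position: [0.5234, 0.223, 0.3159]
tool_rot: [3.106, 0.038, 1.793]
force: [0.4, -0.6, 0.7]
grip_width: 0.0003
```

>>> drive_tool([
  [0, -0.008, 0.03, -0.02, 0],
  [0, -0.002, 0.005, -0.025, 0],
  [0, 0, 0, -0.02, 0],
  [0, 0, 0, 0, 0],
])

```text
clock: 20.6
position: [0.5173, 0.2514, 0.2489]
tool_rot: [3.104, 0.04, 1.782]
force: [-0.2, -0.2, 0.5]
grip_width: 0.0002
```

>>> drive_tool([
  [0, -0.004, 0.009, -0.005, 0],
  [0, 0, 0, -0.005, 0],
  [0, 0, 0, 0, 0],
])

```text
clock: 20.9
position: [0.5151, 0.2584, 0.2401]
tool_rot: [3.102, 0.041, 1.777]
force: [0.2, -0.8, 0.5]
grip_width: 0.0004
```

Run:
```python
from h import *
o=bot.observe();print(o['position'],o['tool_rot'],o['clock'],o['force'],o['grip_width'])
snap("scene","p1",(350,140,410,200),10); snap("side","p2",(150,190,210,250),10)
```

```text
[0.5151349  0.2583868  0.24008008] [3.10223693 0.04053664 1.7769886 ] 20.9 [ 0.24314646 -0.75204896  0.51915598] 0.0004032819883384619
```

View pics/p1.png

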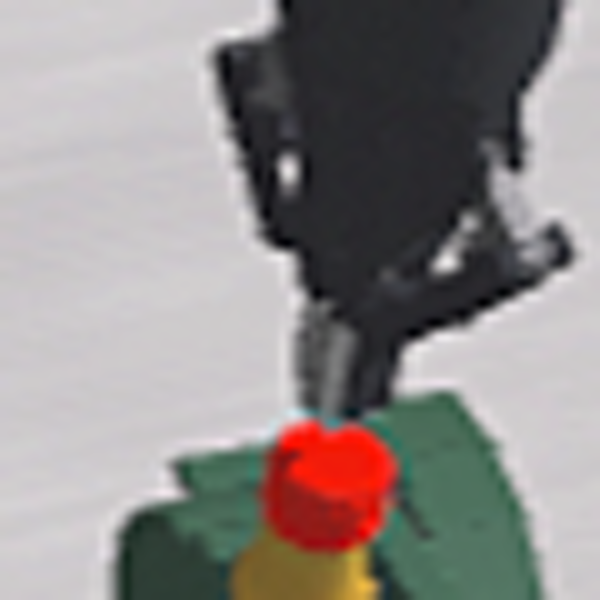

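View pics/p2.png

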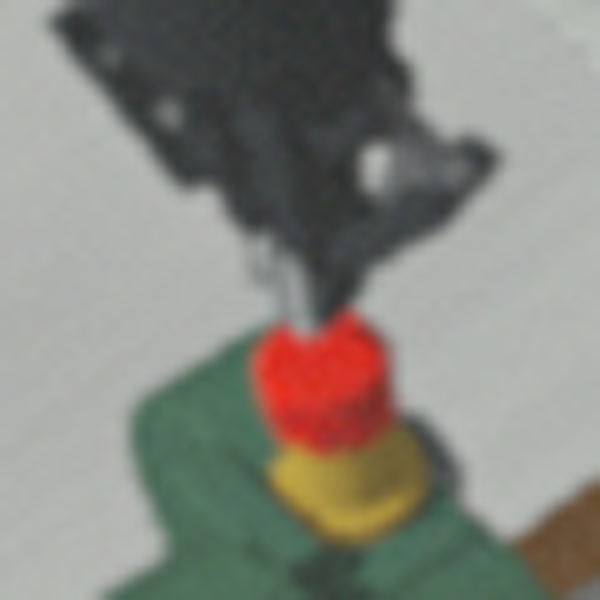

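Fingers are just above the roof and about centred; the cap is down on the shoulder. I'll lower and press.

>>> drive_tool([
  [0, -0.002, 0.003, -0.007, 0],
  [0, 0, 0, -0.006, 0],
  [0, 0, 0, 0, 0],
])

```text
clock: 21.3
position: [0.5133, 0.262, 0.2274]
tool_rot: [3.1, 0.04, 1.777]
force: [-0.2, -0.4, 0.4]
grip_width: 0.0001
```

>>> drive_tool([
  [0, 0, 0, -0.003, 0],
  [0, 0, 0, -0.002, 0],
  [0, 0, 0, -0.002, 0],
])

```text
clock: 21.6
position: [0.5139, 0.2626, 0.2239]
tool_rot: [3.097, 0.039, 1.777]
force: [-16.2, -8.4, 45.0]
grip_width: 0.0006
```

>>> drive_tool([
  [0, 0, 0, -0.002, 0],
  [0, 0, 0, -0.002, 0],
])

```text
clock: 21.8
position: [0.5139, 0.2626, 0.224]
tool_rot: [3.095, 0.038, 1.776]
force: [-13.4, -6.7, 34.6]
grip_width: -0.0001
```

Run:
```python
from h import *
for k in range(4):
    f=bot.grab_frame("scene"); o=bot.observe();print(o['position'],o['tool_rot'],o['clock'],o['force'],o['grip_width'])
cv2.imwrite("pics/q0.png",f[:,:,::-1])
snap("side","q1",(150,190,210,250),10)
```

```text
[0.51386533 0.26257652 0.22402996] [3.09477363 0.03782775 1.77602073] 21.85 [-13.31799448  -6.72590431  34.62243664] 0.00019759453002470568
[0.51387455 0.26258121 0.22401666] [3.09484289 0.03782948 1.77603315] 21.9 [-14.0368293   -6.61012256  35.70521355] 5.796305790731629e-05
[0.51387486 0.26260994 0.22403041] [3.09482918 0.03781212 1.77612579] 21.95 [-14.37651126  -5.92627121  34.72542232] -0.00014194979320800185
[0.51388212 0.26255675 0.22403057] [3.09486962 0.0378388  1.77603925] 22.0 [-13.39598648  -6.4550449   35.03587639] 0.0003422442836572056
```

View pics/q0.png

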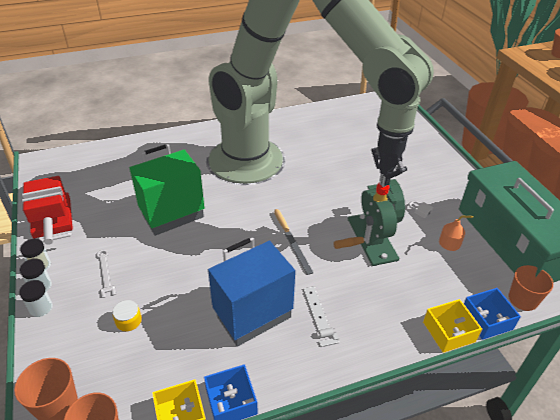

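View pics/q1.png

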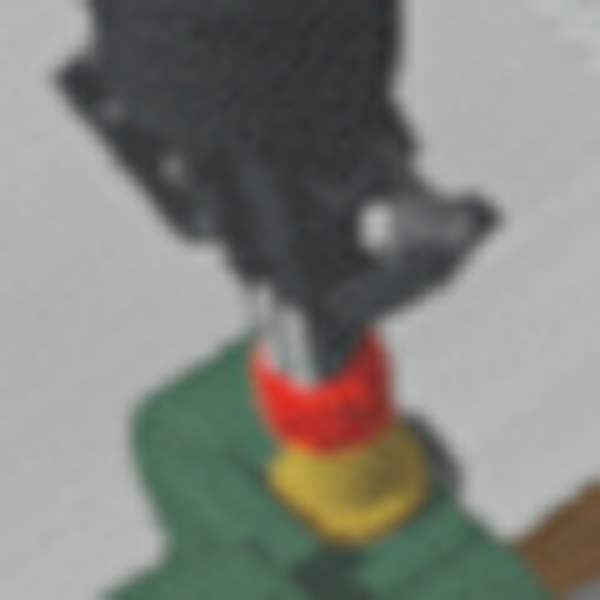

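```bash
python3 -c "
from workcell import bot
print(bot.job_done()); o=bot.observe(); print(o['clock'],o['force'],o['position'])"
```

```text
the job is handed in; nothing more can be done
None
the job is handed in; nothing more can be done
```

The job is handed in at about 22 s on the clock, with the cap home on the oil neck and the shut gripper still pushing it down. `job_done()` reports no verdict, so I can't confirm it passed.

- **Front down:** I gripped the handle and swung the blue box's front down to about 1.54 rad, judged from the handle's path. In later pictures it lay level.
- **Cap:** I lifted the red cap off its peg and pressed it onto the brass neck until it stopped hard (71 N for a moment).
- **Front shut:** I swung the front up and pushed it against its stop. The gap was gone in the wrist picture, and the handle is back where it was at the start in the scene picture.
- **Final push:** the shut fingers press on the roof at z = 0.224 m, exactly where it should be with the cap fully home. The push held steady at about 35 N down, with 13 N and 7 N sideways.

**Not fully checked:**
- I inferred the click from the height and the hard stop, since nothing senses it directly.
- The tool had drifted about 0.06 rad off vertical by the end. The cap itself looked square on the neck.
- The washer was on its peg in the last picture before the front was shut; I couldn't see it after that.
- Nothing looked moved among the file, gate hinge, grease tin and oil can. The spanner and padlock were in shadow or partly hidden in the first picture, so I couldn't compare them, but the arm did not go near either.

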